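# Pin and clip the lever of the tortilla press

## Task

The tortilla press has just been washed and its lever is only half pinned: push the pivot pin fully home by its head, then take the spring clip off the rim of the fruit tray and press it straight down over the groove near the pin's end until it snaps round it and sits fully down, and let go. Feel for the head's stop and for the groove rather than forcing anything, since a clip pushed over the thick part of the pin is spoiled. Leave the fruit, the salt and the glass where they are.

Things in the scene. Friction and masses are not known exactly. Their poses are not given: they have to be found in the camera images.
- press: Cast-iron tortilla press, shut, 300 mm long. Origin on the worktop under the lever's pivot, at its end nearest the robot; +x back over the round plates (184 mm across, centre at x = 130 mm), +y the pin's way from head to tail. Lever folded back, 90 mm high at most. Pin axis along y at x = 0, z = 62 mm. Soft rubber feet: it gives about 1 mm per 6 N downward, 1 mm per 18 N sideways.
- head_lug (a point): Middle of the outer face of the pivot's -y lug, at the pin's axis. Lugs: two upright ears, 26 mm wide in x, 10 mm thick, tops 13 mm above the axis. Between this face and the pin's head lie loose spacer washers, 1.5 to 13.5 mm in all, different each time and not measured: with the pin home the head's outer face stands 9.5 to 21.5 mm out from here.
- tail_lug (a point): Middle of the outer face of the +y lug, where the pin's tail comes out (48 mm from head_lug). With the pin home the middle of its groove stands 5.5 to 17.5 mm out from here, depending on the washers (always 75 mm from the head's outer face); before that the groove is hidden in the lug.
- pin (a joint): Greased steel pivot pin, slides along the press's y (1 N per 10 mm/s). Value in m: how far it is drawn out to -y; 0 = home, head on the washers; 0.020 to 0.032 at the start. Head 25 mm across, 8 mm thick, on the -y side. Shank 16 mm across. Groove for the clip 10 mm across, 6 mm wide, its middle 75 mm from the head's outer face; beyond it an end 16 mm across and 7 mm long.
- clip: Hairpin spring clip of 4 mm steel wire, 55 mm tall, 24 mm wide, 55 g. Origin in the middle of its seat (lies on the pin's axis when home), +z to the coil, legs to -z, x across the legs, y along the pin it goes on. Starts upright astride the tray's near (-x) wall, origin 59 mm above the worktop, its y along that wall.
- clip_coil (a point): Centre of the clip's double coil, the part to grip: a round 22 mm across and 9 mm thick along the clip's y, 22 mm above its origin. The wires cross 7 mm above the origin; that stop meets the top of the groove when the clip is down.
- clip_mouth (a point): Between the clip's toes, 19.5 mm below its origin. Mouth 15 mm wide, narrowing to a 5.6 mm throat 6 mm below the origin; legs 4 mm thick along y. Pressed down over the groove the toes touch at some 12 mm above home, the push climbs to 9 to 15 N at about 5 mm above home, drops as the legs snap shut, then rises again at the stop. On the thick shank it takes over twice that.
- clip_leg_l (a joint): Spread of the clip's +x leg in rad: 0 = relaxed, about 0.02 as parked, about 0.07 as the throat passes the groove, under 0.03 once snapped round it, over 0.13 if forced onto the thick shank, which spoils it.
- clip_leg_r (a joint): The same for the -x leg.
- tray: Open wooden fruit tray, 125 x 190 mm, rim 64 mm high, walls 7 mm thick; it does not shift. Origin under its centre, x across the short side; the clip is parked on the -x wall, the one nearest the robot.
- lemon: Lemon loose in the tray, about 80 mm long, 51 mm high; bystander.
- lime_a: Lime loose in the tray, about 56 mm long, 43 mm high; bystander.
- salt: Salt shaker, clear with a metal top, 44 mm across, 90 mm high; origin under its centre; bystander.
- tumbler: Drinking glass, 76 mm across, 86 mm high, standing on a wooden board; bystander.

How it is judged (in metres and radians):
On the way, in this order (a step that is already met when the one before it is completed fails the run):
1. the pivot pin is pushed fully home (within 1 mm) (value of joint pin below 0.001 m), for 0.2 s.
2. the clip has snapped round the groove: its seat at the pin's axis within 3 mm, both legs sprung shut (value of joint pin below 0.0015 m and x of clip in the frame of press between -0.003 and 0.003 m and z of clip in the frame of press between 0.0585 and 0.065 m and y of clip in the frame of press between 0.0275 and 0.0435 m and value of joint each of clip_leg_l, clip_leg_r below 0.05 rad), for 0.2 s.
At the end, for the whole second after the job is handed in: The pin is home (within 1.5 mm) and the clip sits at rest round its groove: its seat at the pin's axis within 3 mm (3.5 mm in height), both legs sprung shut (under 0.05 rad) (all of step 2 and linear speed of clip below 0.02 m/s); the robot touches nothing.
It fails at once if the clip is forced against the press or its pin with more than 25 N (contact force between clip and press above 25 N).
It fails at once if the robot pushes on the press, its pin or its lever with more than 25 N (contact force between the arm and press above 25 N).
It fails at once if a leg of the clip is overspread (more than 0.13 rad), as over the thick shank (value of joint any of clip_leg_l, clip_leg_r above 0.13 rad).
It fails at once if the fruit, the salt or the glass is shifted by more than 25 mm (distance of any of lemon, lime_a, salt, tumbler from where it was at the start of the episode above 0.025 m).
It also fails if it takes over 51 s, if anything falls off the work surface, if the arm or the gripper's body presses on something with over 40 N, if the wrist force passes 120 N, or if a joint passes its speed limit or range.

## Robot

A 7-joint arm with a two-finger parallel gripper is mounted at the origin on a cart in front of the work surface, level with it; the furniture and walls round the work are solid. World frame = base frame: x ahead of the robot, y to its left, z up, the work surface at z = 0. Lengths are in mm, angles in rad, forces in N, time in s.
With the tool pointing down it reaches from about 425 to 875 mm from the base axis. Payload 9.9 kg.
Tool frame: the origin (TCP) lies between the finger pads; the fingertips stand 25 mm ahead of it and the grasp point (between the pads) lies 6 mm ahead of it (ctrl.tcp_to_tips is the distance from the TCP to the fingertips, in mm); z points along the fingers, y is the line along which they close (so a half turn about z gives the same grasp; the last joint's range is limited). The gripper opens to 85 mm and grips with 20 to 120 N. Pads are 22 mm wide; open, the fingers measure 114 mm over their backs; the gripper's body (76 mm by 85 mm) begins 54 mm behind the grasp point. The pads swing forward as they close: fully open they stand 13 mm farther back than shut.
Start: joints at [1.029, 0.576, 0.025, 1.437, -0.015, 1.129, -0.057], TCP at [298.338, -605.494, 223.589] pointing down, gripper open.
Joint ranges: [-2.76, 2.76], [-0.34, 2.15], [-1.52, 1.57], [0.19, 2.46], [-1.09, 4.23], [0.17, 1.99], [-2.82, 2.82]. Speed limits (rad/s): [2.22, 2.22, 3.01, 3.01, 3.14, 3.14, 3.14].

## Interface

Orientations are given as a rotation vector (axis times angle).
In Python, from workcell import ctrl gives the robot as it stands. Calls block until the motion is done:
- ctrl.move_ptp(position, orientation): joint-space move of the TCP to a pose.
- ctrl.movel(position, rate=150, rot=None): straight line of the TCP; rot=None keeps the orientation; rate is the mean speed in mm/s.
- ctrl.movej(angles): joint-space move.
- ctrl.set_gripper(opening, newtons=None): opening from 0.0 (shut) to 1.0 (fully open); newtons is the grip in N (None keeps the last); returns when the fingers have stopped.
- ctrl.hold(seconds).
- ctrl.inverse_kinematics(position, orientation): joint angles nearest the present ones, or None.
- ctrl.get_obs(): the state.
- ctrl.get_image(name): name is "scene" or "top" or "wrist"; returns the picture (400x640x3 uint8, blue, green, red); there is no depth.
- ctrl.calibration(name): a dict with "camera_matrix" (3x3 intrinsics, pixels), "extrinsics" (4x4, takes a point from world to camera coordinates). Camera axes: x right, y down, z forward; pixel columns grow to the right and rows downward; lengths in mm; the calibration is good to about 2 mm. A picture is of the moment at which its call begins: read the wrist's pose just before it. calibration takes no time and is no camera call; for the wrist camera it gives the pose at the moment of the call.
A pose or a line that the arm cannot do raises ctrl.PlanningError and nothing moves.
- ctrl.hand_in(): hands the job in; it is judged then, once.
The state is a dict: "t": time; "q": joint angles; "qd": joint speeds; "effort": joint torques, N m; "tool_pos": TCP position; "tool_rot": TCP orientation; "ft_force": force on the tool from outside, world axes, zero at the start; "moment": the same for the moment, N m; "finger_gap": opening from 0.0 (shut) to 1.0 (fully open); "grasp_force": force on a finger pad.
Only numpy, scipy, OpenCV 4.12 (cv2) and the standard library are available. Lean on these libraries where they do the work, as an engineer would, in place of code of your own. Each camera call takes 0.05 s, during which the arm holds its last target. There are 200 camera calls.

## Working session

There is one attempt and no reset: what is moved stays moved. The work goes in short steps, each a Python script; the robot and the scene stay as the last script left them, time stands still between calls to the robot, and variables do not carry over. Pictures are saved under pics/ and viewed, at most 10 in all, crops included, and the job is handed in when it is done.

```bash
mkdir -p pics; cat > a.py <<'E'
from workcell import ctrl
import cv2,numpy as np
E
python3 - <<'E'
from a import *
for n in("scene","top"):
    im=ctrl.get_image(n); cv2.imwrite(f"pics/{n}0.png",im)
    c=ctrl.calibration(n); print(n,np.round(c["camera_matrix"],1).tolist(),np.round(c["extrinsics"],3).tolist())
o=ctrl.get_obs(); print(o)
E
```

```text
scene [[426.8, 0.0, 324.4], [0.0, 426.8, 206.0], [0.0, 0.0, 1.0]] [[-0.584, -0.812, -0.008, 343.36], [-0.541, 0.397, -0.742, 336.439], [0.605, -0.429, -0.67, 847.252], [0.0, 0.0, 0.0, 1.0]]
top [[380.5, 0.0, 324.3], [0.0, 380.5, 202.0], [0.0, 0.0, 1.0]] [[-0.009, -1.0, 0.022, 16.797], [-0.998, 0.008, -0.06, 540.184], [0.06, -0.022, -0.998, 1112.743], [0.0, 0.0, 0.0, 1.0]]
{'t': 0.1, 'q': array([ 1.02921983,  0.5764472 ,  0.02482153,  1.43781916, -0.0149597 ,
        1.12899974, -0.05648795]), 'qd': array([ 0.00068476, -0.00267273, -0.00053037, -0.00134021,  0.00098732,
       -0.0001328 , -0.00069461]), 'effort': array([ 6.60089761e-03, -7.67293739e+01,  2.25834399e+00, -2.86603600e+01,
        1.59977213e-02,  8.69459269e-03,  1.72559925e-05]), 'tool_pos': array([ 298.14378691, -605.12449471,  222.83059946]), 'tool_rot': array([-3.05823993e+00, -7.12615788e-01,  6.79815784e-04]), 'ft_force': array([-0.19411397, -0.27676553, -0.17250886]), 'moment': array([0.01560735, 0.04399126, 0.02974486]), 'grasp_force': 0.0, 'finger_gap': 1.002173886738261}
```

View pics/scene0.png

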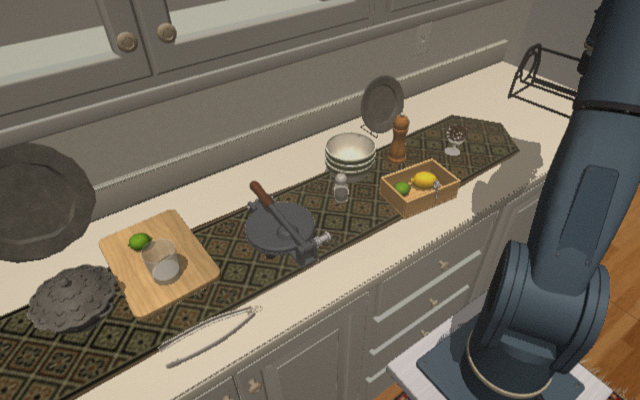

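View pics/top0.png

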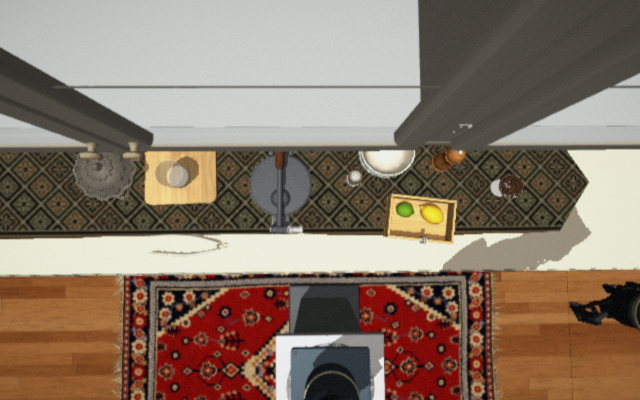

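The scene view shows the press with its pivot near (310,255) and the clip on the tray's near wall at (436,187). In the top view the pivot is near (283,230) with the pin's head to the right at about (300,230), and the clip is at (423,239).

```bash
cat >> a.py <<'E'
def ray(n,p,c=None):
    c=c or ctrl.calibration(n);E=c["extrinsics"];R=E[:3,:3]
    return -R.T@E[:3,3], R.T@np.linalg.solve(c["camera_matrix"],[p[0],p[1],1.])
def plane(n,p,z,c=None):
    o,d=ray(n,p,c); return o+d*(z-o[2])/d[2]
def tri(rs):
    A=sum(np.eye(3)-np.outer(d,d)/(d@d) for o,d in rs);b=sum((np.eye(3)-np.outer(d,d)/(d@d))@o for o,d in rs)
    return np.linalg.solve(A,b)
def proj(c,X):
    E=c["extrinsics"];v=c["camera_matrix"]@(E[:3,:3]@np.asarray(X,float)+E[:3,3]);return v[:2]/v[2]
def down(yaw):  # tool z down, tool y axis at angle yaw from world y (rot about z)
    from scipy.spatial.transform import Rotation as R
    return (R.from_euler('z',yaw)*R.from_rotvec([np.pi,0,0])).as_rotvec()
E
python3 - <<'E'
from a import *
for nm,p,z in(("pivot",(283,230),62),("head",(301,230),62),("tail",(272,230),62),("clip",(423,239),81),("leverend",(281,153),80),("trayL",(386,236),64),("trayR",(453,242),64),("trayFL",(392,195),64)): print(nm,plane("top",p,z).round())
print("clip tri",tri([ray("top",(423,239)),ray("scene",(436,187))]).round())
o=ctrl.get_obs();C=ctrl.calibration("wrist");E=C["extrinsics"]
from scipy.spatial.transform import Rotation as R
T=R.from_rotvec(o["tool_rot"]).as_matrix()
print("cam in tool",(T.T@(-E[:3,:3].T@E[:3,3]-o["tool_pos"])).round(1),(E[:3,:3]@T).round(2).tolist(),C["camera_matrix"].round(1).tolist(),ctrl.tcp_to_tips)
for yaw in(0,np.pi):
  print(ctrl.inverse_kinematics([450,-270,250],down(yaw)),ctrl.inverse_kinematics([450,80,250],down(yaw)))
E
```

```text
pivot [459. 131.  62.]
head [459.  80.  62.]
tail [460. 162.  62.]
clip [ 431. -261.   81.]
leverend [676. 134.  80.]
trayL [ 439. -161.   64.]
trayR [ 421. -352.   64.]
trayFL [ 556. -180.   64.]
clip tri [ 430. -265.   69.]
cam in tool [  66.6    1.2 -148.8] [[-0.0, 1.0, 0.0], [-0.97, -0.0, -0.26], [-0.26, -0.0, 0.97]] [[353.9, 0.0, 316.0], [0.0, 353.9, 195.9], [0.0, 0.0, 1.0]] 25.0
[ 0.39144549  0.32832151  0.08172144  1.79394078 -0.03088486  1.02056201
 -1.08582365] [-0.0120257   0.23639936 -0.33347189  1.93493165  0.09214218  0.98480244
 -1.95872368]
[ 0.95715756  0.38984847 -0.7158076   1.77482829  0.28614009  1.08350034
  1.71362137] [ 0.42261577  0.31833322 -0.91813254  1.92235653  0.29233628  1.04082037
  0.94932827]
```

```bash
python3 - <<'E'
from a import *
import pickle
S={}
for k,(p,yaw) in enumerate([((420,-310,180),0),((420,-225,180),0),((430,75,170),0),((430,165,170),0)]):
    (ctrl.move_ptp if k in(0,2) else ctrl.movel)(p,*((down(yaw),) if k in(0,2) else (200,)))
    ctrl.hold(.2)
    c=ctrl.calibration("wrist"); im=ctrl.get_image("wrist"); S[k]=(c,im); cv2.imwrite(f"pics/w{k}.png",im)
    print(ctrl.get_obs()["t"],ctrl.get_obs()["tool_pos"].round(1))
pickle.dump(S,open("S.pkl","wb"))
a=np.vstack([np.hstack([S[0][1],S[1][1]]),np.hstack([S[2][1],S[3][1]])])
cv2.imwrite("pics/m.png",cv2.resize(a,(800,500),interpolation=cv2.INTER_AREA))
E
```

```text
1.575 [ 419.7 -310.9  180. ]
2.4 [ 419.8 -225.9  179.9]
3.8 [430.3  74.  170. ]
4.65 [430.1 163.9 170.1]
```

View pics/m.png

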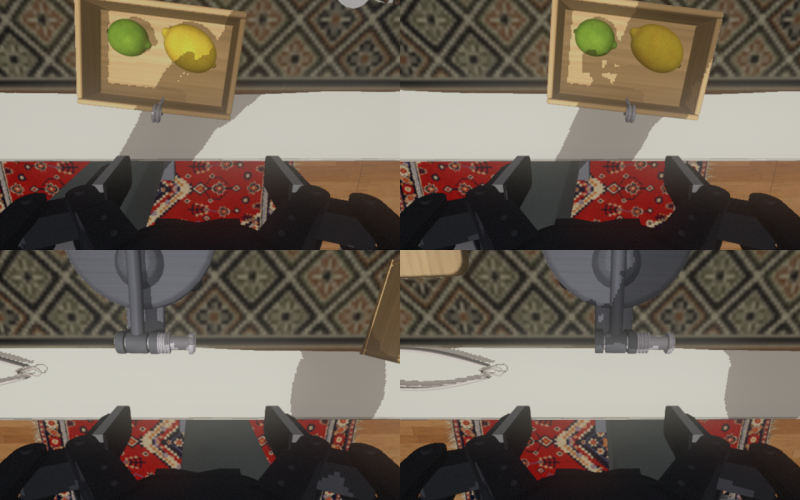

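```bash
python3 - <<'E'
from a import *
import pickle
S=pickle.load(open("S.pkl","rb"))
O=[(175,130),(300,130),(170,70),(300,70)]
def crop(k):
    x,y=O[k];w,h=(160,100)
    c=cv2.resize(S[k][1][y:y+h,x:x+w],None,fx=2.5,fy=2.5*1.2 if 0 else 2.5,interpolation=cv2.INTER_CUBIC)
    c=cv2.convertScaleAbs(c,alpha=1.3)
    for i in range(0,w,20): cv2.putText(c,str(x+i),(int(i*2.5),8),0,.3,(0,255,255));cv2.line(c,(int(i*2.5),10),(int(i*2.5),14),(0,255,255))
    for i in range(20,h,20): cv2.putText(c,str(y+i),(0,int(i*2.5)+4),0,.3,(0,255,255))
    return c
cv2.imwrite("pics/c.png",np.vstack([np.hstack([crop(0),crop(1)]),np.hstack([crop(2),crop(3)])]))
E
```

```text
(no output)
```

View pics/c.png

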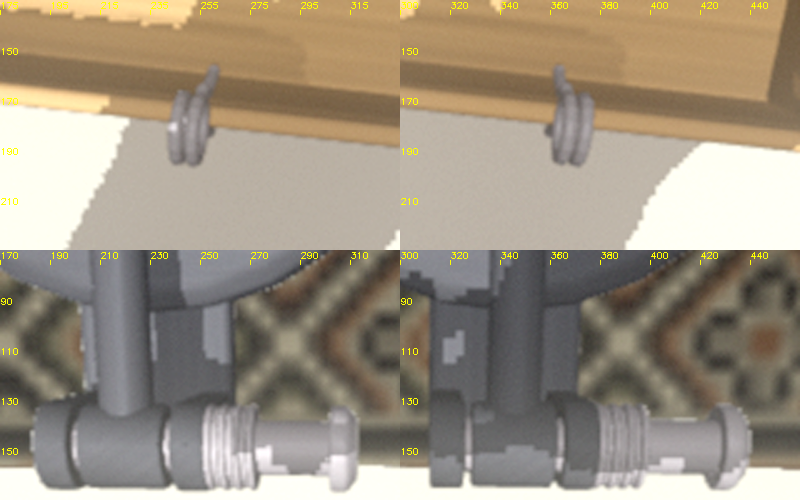

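The crops show the clip's double coil centred at (250.6,181.2) in w0 and (369.2,181.4) in w1. The tail lug's outer face is at column 183 in w2 and 312 in w3, the head lug's face at 252 and 379, and the pin's head face at (313,149) and (440,148).

```bash
python3 - <<'E'
from a import *
import pickle
S=pickle.load(open("S.pkl","rb"))
r=lambda k,p: ray("wrist",p,S[k][0])
T=lambda a,b,pa,pb: tri([r(a,pa),r(b,pb)]).round(1)
print("coil",T(0,1,(250.6,181.2),(369.2,181.4)))
print("coil ends (near/far)",T(0,1,(249,195),(370,195)),T(0,1,(253,167),(368,167)))
print("tail lug",T(2,3,(183.5,147.2),(312,147.2)))
print("head lug",T(2,3,(252,148),(379,148)))
print("head face",T(2,3,(312.8,149),(440.4,148)), "head mid",T(2,3,(308,148.8),(434,147.8)))
for k,ps in((2,[(190,147.2),(305,148.8)]),(3,[(318,147),(434,148)])):
    q=[plane("wrist",p,62,S[k][0]) for p in ps];print("axis",[x.round(1) for x in q])
# lever edges direction w2: left edge x 93@250->105@400 crop
for k,ps in((0,[(175,170.8),(334,194)]),(1,[(300,155),(460,190)])): 
    q=[plane("wrist",p,64,S[k][0]) for p in ps];print("tray wall",[x.round(1) for x in q],np.arctan2(*(q[1]-q[0])[:2]))
E
```

```text
coil [ 430.8 -264.8   81. ]
coil ends (near/far) [ 422.6 -264.6   88.5] [ 439.3 -265.1   70.5]
tail lug [465.7 165.9  70.9]
head lug [464.7 118.5  68. ]
head face [464.4  75.5  69.2] head mid [464.1  78.9  66.1]
axis [array([464.8, 164.5,  62. ]), array([463.4,  81.2,  62. ])]
axis [array([464.5, 161.7,  62. ]), array([463.6,  77.6,  62. ])]
tray wall [array([ 435.2, -204.5,   64. ]), array([ 416.8, -325.6,   64. ])] -2.9903392578723533
tray wall [array([ 447.3, -214.6,   64. ]), array([ 419.9, -337.7,   64. ])] -2.922828171806694
```

```bash
cat >> a.py <<'E'
def F(): return ctrl.get_obs()["ft_force"]
E
python3 - <<'E'
from a import *
import pickle
S=pickle.load(open("S.pkl","rb"))
for k,ps in((0,[(124.8,156.8),(376,188.8)]),(1,[(236.8,164.8),(475.2,192)])):
    q=[plane("wrist",p,64,S[k][0]) for p in ps];print("wall dx/dy",(q[1]-q[0])[0]/(q[1]-q[0])[1])
q0=ctrl.get_obs()["q"]
c=[(s,ctrl.inverse_kinematics([464,35,150],down(s*np.pi/2-.014))) for s in(1,-1)]
c=[(np.abs(q-q0).max(),s) for s,q in c if q is not None];print(c)
s=min(c)[1];rot=down(s*np.pi/2-.014)
ctrl.set_gripper(0.0,30)
ctrl.move_ptp([464,35,150],rot); ctrl.movel([464,35,77],150); ctrl.hold(.2)
f0=F();print("f0",f0.round(2),ctrl.get_obs()["t"])
y=58; ctrl.movel([464,y,77],60)
while y<101:
    y+=1.5 if y<76 else .7
    ctrl.movel([464,y,77],30)
    f=F()-f0
    if abs(f[1])>2.5:
        ctrl.hold(.1); f=F()-f0
        o=ctrl.get_obs();print(y,o["tool_pos"].round(2),f.round(2),round(o["t"],2))
        if abs(f[1])>5: break
o=ctrl.get_obs();print(y,o["tool_pos"].round(2),(F()-f0).round(2),o["t"])
E
```

```text
wall dx/dy 0.13227801477781637
wall dx/dy 0.11817939315897132
[(np.float64(1.6329957136057098), 1), (np.float64(0.7682974508399041), -1)]
f0 [-0.11 -0.11  0.16] 7.0333
101.2000000000001 [464.01 101.25  76.99] [-0.16 -0.28 -0.89] 19.5667
```

```bash
python3 - <<'E'
from a import *
c=ctrl.calibration("wrist");im=ctrl.get_image("wrist"); 
import pickle;pickle.dump((c,im),open("S2.pkl","wb"))
s=ctrl.get_image("scene");a=cv2.resize(s[220:280,265:345],(800,600)[0:1]*1+(600,),interpolation=cv2.INTER_CUBIC)
cv2.imwrite("pics/push.png",np.vstack([cv2.resize(im,(480,300)),cv2.resize(s[215:285,260:372],(480,300),interpolation=cv2.INTER_CUBIC)]))
E
```

```text
(no output)
```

View pics/push.png

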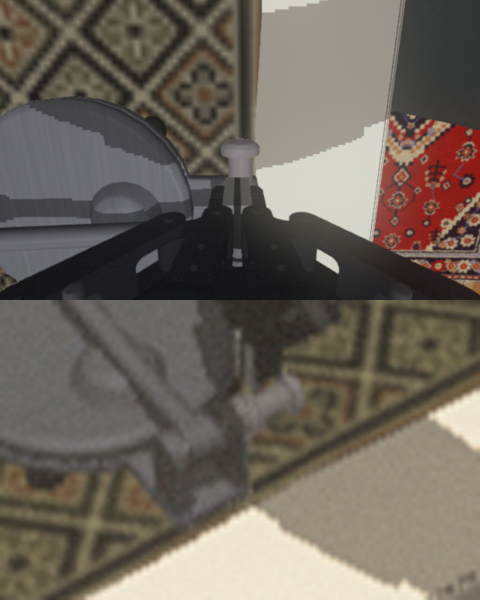

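The wrist view shows the fingers already past the head at (240,150), over or astride the shank, so the head went between or under them.

```bash
python3 - <<'E'
from a import *
o=ctrl.get_obs();print(o["finger_gap"],o["grasp_force"],o["tool_pos"],o["tool_rot"],o["t"])
import pickle
c,im=pickle.load(open("S2.pkl","rb"))
print(plane("wrist",(240*4/3,148*4/3),62,c))
cv2.imwrite("pics/p2.png",cv2.resize(im[170:370,220:420],(600,600),interpolation=cv2.INTER_CUBIC))
for X in [(464,101,52),(464,80,62),(464,112,52),(464,90,52)]: print(X,((proj(c,X)-[220,170])*3).round())
E
```

```text
-0.00418518300056927 0.0 [463.99849632 101.18468476  76.99809039] [-2.20576558e+00  2.23699574e+00 -3.87091542e-05] 19.6667
[463.06033852  79.90167121  62.        ]
(464, 101, 52) [295. 184.]
(464, 80, 62) [294.  83.]
(464, 112, 52) [296. 242.]
(464, 90, 52) [295. 123.]
```

View pics/p2.png

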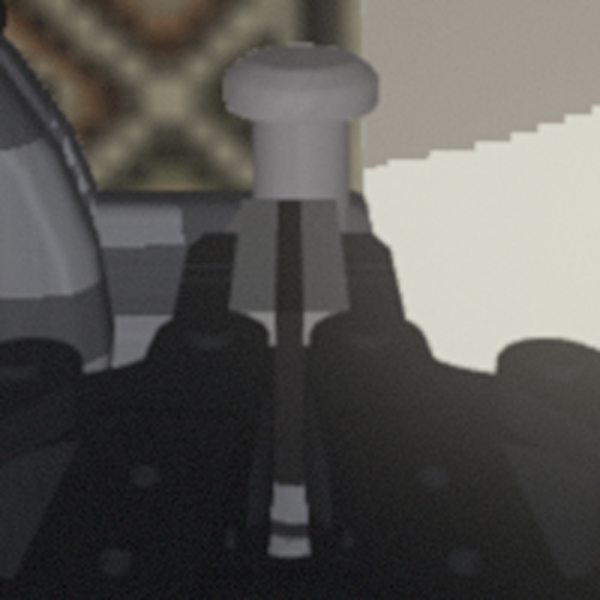

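```bash
python3 - <<'E'
from a import *
import pickle
c,im=pickle.load(open("S2.pkl","rb"))
for z in(52,62,75,85,95,105): print(z,[plane("wrist",(220+u/3,170+v/3),z,c).round(1)[:2].tolist() for u,v in((252,200),(340,200),(230,305),(350,305),(188,235),(290,490),(300,60))])
print(ray("wrist",(320,200),c)[0])
E
```

```text
52 [[471.6, 103.9], [456.2, 104.1], [476.0, 124.0], [454.4, 124.4], [483.1, 110.4], [465.8, 162.7], [462.9, 78.8]]
62 [[471.2, 100.0], [456.7, 100.2], [475.4, 118.9], [455.0, 119.2], [482.0, 106.0], [465.7, 155.3], [463.0, 76.3]]
75 [[470.7, 94.8], [457.3, 95.0], [474.5, 112.3], [455.8, 112.5], [480.6, 100.4], [465.6, 145.8], [463.1, 73.0]]
85 [[470.3, 90.8], [457.8, 91.0], [473.8, 107.1], [456.4, 107.4], [479.5, 96.1], [465.5, 138.4], [463.2, 70.5]]
95 [[469.8, 86.9], [458.3, 87.0], [473.2, 102.0], [456.9, 102.2], [478.5, 91.7], [465.4, 131.1], [463.3, 68.0]]
105 [[469.4, 82.9], [458.7, 83.1], [472.5, 96.9], [457.5, 97.1], [477.4, 87.4], [465.4, 123.7], [463.4, 65.4]]
[464.46108011  35.01594115 225.75054643]
```

```bash
python3 - <<'E'
from a import *
c=ctrl.calibration("scene");im=ctrl.get_image("scene")
x0,y0,s=285,205,10
a=cv2.resize(im[y0:y0+60,x0:x0+60],None,fx=s,fy=s,interpolation=cv2.INTER_CUBIC)
a=cv2.convertScaleAbs(a,alpha=2)
for z,col in((52,(0,0,255)),(62,(0,255,0)),(75,(255,0,0)),(90,(0,255,255))):
    for y in(90,101,112):
        u=(proj(c,(464,y,z))-[x0,y0]+.5)*s; cv2.circle(a,tuple(int(v) for v in u),4,col,-1)
for y in(76,97,118,166):
    u=(proj(c,(464,y,62))-[x0,y0]+.5)*s; cv2.circle(a,tuple(int(v) for v in u),4,(255,0,255),-1)
cv2.imwrite("pics/s3.png",a)
E
```

```text
(no output)
```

View pics/s3.png

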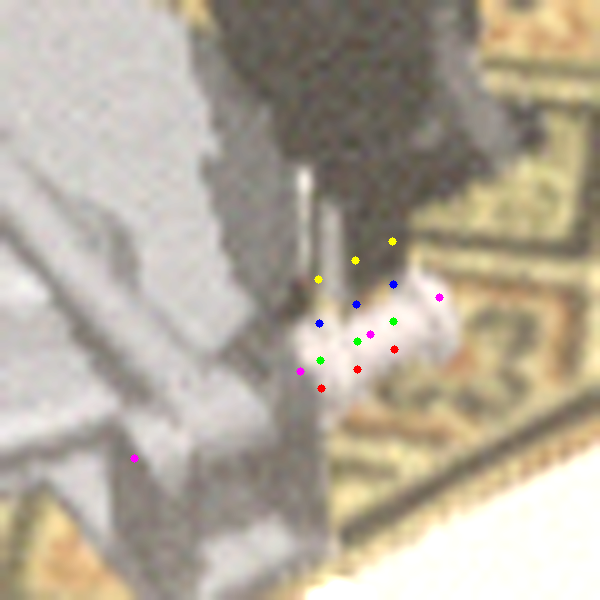

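The fingers' lower ends appear at about z = 75 (the blue dots), above the shank. So they passed over the head, and the real tips reach less far ahead than nominal. I'll go back and lower further.

```bash
python3 - <<'E'
from a import *
import pickle
S=pickle.load(open("S.pkl","rb"))
for p,sy in(((205,251),1),((427,251),-1)):
    o,d=ray("wrist",p,S[0][0]); t=(-310.9+sy*42.5-o[1])/d[1]; print("open pad tip corner rel TCP",(o+d*t-[419.7,-310.9,180]).round(1))
t0=ctrl.get_obs()["t"]
ctrl.movel([464,101.2,104],200); ctrl.movel([464,46,104],250); ctrl.movel([464,46,54],200); ctrl.hold(.1)
f0=F();print("f0",f0.round(2))
y=78; ctrl.movel([464,y,54],50)
o=ctrl.get_obs();print(o["tool_pos"].round(2),(F()-f0).round(2),round(o["t"],2))
while y<101:
    y+=1
    ctrl.movel([464,y,54],30)
    o=ctrl.get_obs();f=o["ft_force"]-f0
    print(y,o["tool_pos"][1].round(2),f.round(2),round(o["t"],2))
    if abs(f[1])>4: break
E
```

```text
open pad tip corner rel TCP [10.4 42.5 21.2]
open pad tip corner rel TCP [ 12.3 -42.5  25.7]
f0 [-0.9  -1.02  0.15]
[463.82  78.56  53.95] [0.63 0.53 0.49] 21.66
79 79.08 [ 1.77  0.51 -0.23] 21.91
80 80.03 [ 0.85  1.85 -0.56] 22.16
81 81.09 [ 1.39  1.91 -0.28] 22.41
82 82.14 [ 1.07  1.11 -0.14] 22.66
83 83.13 [ 0.7   1.53 -0.37] 22.91
84 84.15 [ 1.19  1.11 -0.12] 23.16
85 85.15 [ 0.78  0.64 -0.15] 23.41
86 86.12 [ 1.84  1.01 -0.49] 23.66
87 86.69 [ 1.44 -1.14  0.49] 23.91
88 86.95 [ 0.65 -5.95  0.12] 24.16
```

The pin is home: contact stopped at TCP y ≈ 86.9, so the groove should be near y ≈ 172.5. The image and the fly-over agree that the tips sit about 10 mm above the nominal TCP when shut and about 23 mm when open. I'll approach the clip with care and look from close by.

```bash
python3 - <<'E'
from a import *
ctrl.hold(.25);o=ctrl.get_obs();print(o["tool_pos"].round(2),o["ft_force"].round(2))
ctrl.movel([464,80,54],100); ctrl.movel([464,72,125],200)
s=ctrl.get_image("scene")
ctrl.set_gripper(.4)
ctrl.move_ptp([430.8,-264.8,110],down(-.125)); ctrl.movel([430.8,-264.8,76],150)
c=ctrl.calibration("wrist");im=ctrl.get_image("wrist");o=ctrl.get_obs();print(o["tool_pos"].round(1),o["ft_force"].round(2),o["finger_gap"],o["t"])
s2=ctrl.get_image("scene")
import pickle;pickle.dump((c,im,s,s2),open("S4.pkl","wb"))
z=lambda a,w,h:cv2.convertScaleAbs(cv2.resize(a,(w,h),interpolation=cv2.INTER_CUBIC),alpha=1.4)
cv2.imwrite("pics/g.png",np.vstack([z(im[150:330,200:440],800,600)[:, :][:600:1][::1][:350] if 0 else z(im[160:300,180:460],800,320)[:,:], np.hstack([z(s[215:285,270:370],400,280),z(s2[150:220,385:485],400,280)])]))
E
```

```text
[464.    86.93  54.02] [-0.41 -5.44 -0.27]
[ 431.1 -264.5   76.3] [-0.21  0.09  0.79] 0.40011128606255836 27.6083
```

View pics/g.png

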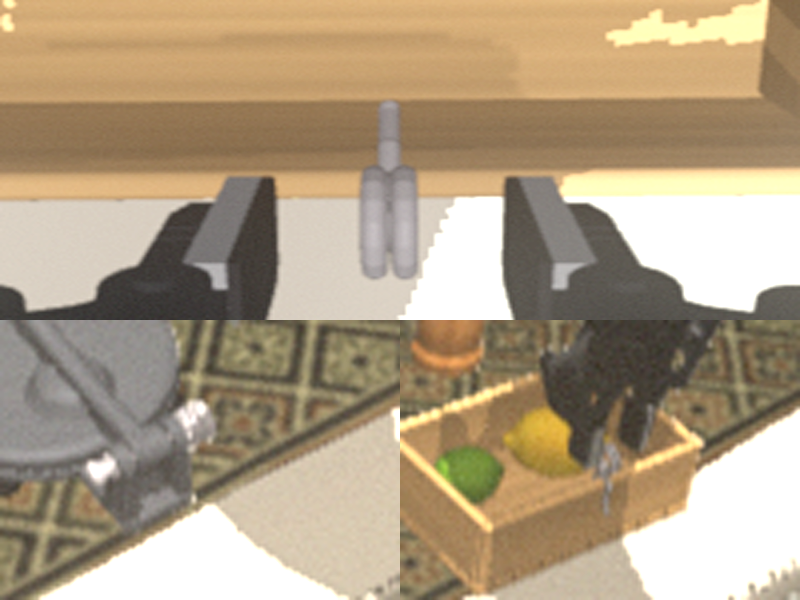

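The pads are centred on the coil (389 against 389.5) and square to the wall. The pin's tail now shows beyond the tail lug at (100,468). Next I'll check the tip height from this view.

```bash
python3 - <<'E'
from a import *
import pickle
c,im,s,s2=pickle.load(open("S4.pkl","rb"))
n=np.array([np.sin(.125),np.cos(.125),0]);e=np.array([np.cos(.125),-np.sin(.125),0]);t=np.array([431.1,-264.5,76.3])
for p,sy in(((275,178),1),((504,178),-1),((230,178),1),((190,262),1)):
    o,d=ray("wrist",(180+p[0]*.35,160+p[1]*.4375),c)
    for h in(17,24,31):
        k=((t-o)@n+sy*h)/(d@n);X=o+d*k-t;print(p,h,(X@e).round(1),X[2].round(1))
cs=ctrl.calibration("scene")
for z in(62,72,82,92):print(z,[((proj(cs,t+n*sy*17+[0,0,z-t[2]])-[385,150])*4+[400,320]).round().tolist() for sy in(1,-1)])
E
```

```text
(275, 178) 17 9.8 6.8
(275, 178) 24 -13.5 -51.1
(275, 178) 31 -36.8 -109.0
(504, 178) 17 10.8 9.0
(504, 178) 24 -12.4 -48.6
(504, 178) 31 -35.7 -106.2
(230, 178) 17 26.0 46.7
(230, 178) 24 9.2 5.2
(230, 178) 31 -7.5 -36.3
(190, 262) 17 25.5 69.4
(190, 262) 24 8.5 37.2
(190, 262) 31 -8.4 5.0
62 [[580.0, 483.0], [619.0, 468.0]]
72 [[583.0, 472.0], [622.0, 457.0]]
82 [[585.0, 461.0], [624.0, 445.0]]
92 [[587.0, 449.0], [627.0, 434.0]]
```

```bash
python3 - <<'E'
from a import *
import pickle
f0=F()
ctrl.movel([430.8,-264.5,72],80); print((F()-f0).round(2))
ctrl.set_gripper(0.0,80); o=ctrl.get_obs();print(o["finger_gap"],o["grasp_force"],(o["ft_force"]-f0).round(2))
ctrl.movel([430.8,-264.5,130],180)
ctrl.move_ptp([464.9,172.5,130],down(-.014)); ctrl.hold(.1)
c=ctrl.calibration("wrist");im=ctrl.get_image("wrist");s=ctrl.get_image("scene");o=ctrl.get_obs();print(o["tool_pos"].round(1),o["ft_force"].round(2),o["finger_gap"],o["t"])
pickle.dump((c,im,s,o["tool_pos"]),open("S5.pkl","wb"))
z=lambda a,w,h:cv2.convertScaleAbs(cv2.resize(a,(w,h),interpolation=cv2.INTER_CUBIC),alpha=1.5)
cv2.imwrite("pics/h.png",np.hstack([z(im[110:260,260:370],440,600),z(s[180:285,250:313],360,600)]))
for X in((464.9,172.5,62),(464.9,172.5,139),(464,124,62),(465,166,75)): print(X,((proj(c,X)-[260,110])*4).round())
E
```

```text
[-0.97 -0.88  0.97]
0.07341323295173965 81.20125902205473 [ 0.46 -1.06 -0.31]
[465.3 171.5 130.1] [-0.57  0.02 -0.25] 0.06855981203807258 30.55
(464.9, 172.5, 62) [212. 398.]
(464.9, 172.5, 139) [207. 610.]
(464, 124, 62) [515. 398.]
(465, 166, 75) [255. 422.]
```

View pics/h.png

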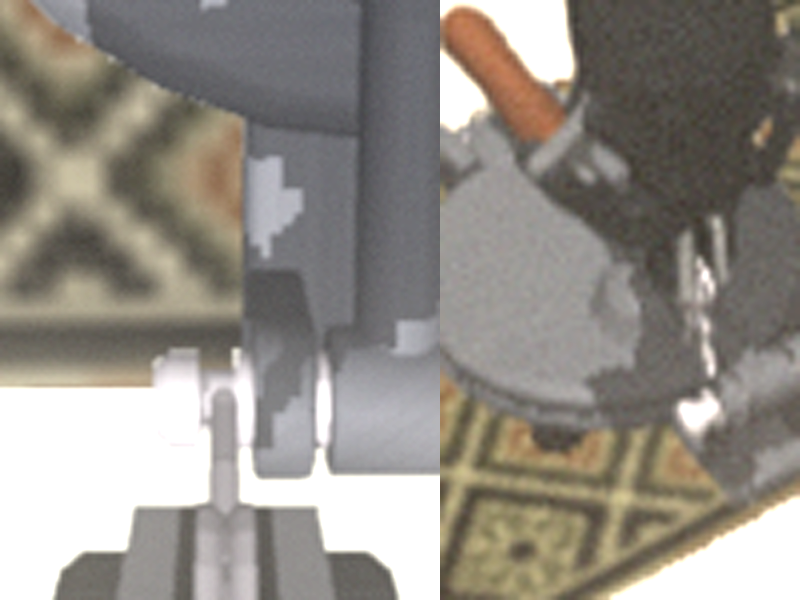

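The groove shows between columns 200 and 236 (centre 218), between the end piece (155–200) and the shank. The clip's toe is at (224,395), so the clip has to go about 1 mm to +y. That means TCP y = 172.45, which agrees with the touch estimate.

```bash
cat > ins.py <<'E'
from a import *
X,Y=464.9,172.45
ctrl.movel([X,Y,120],100,rot=down(-.014)); ctrl.hold(.15); f0=F()
ctrl.movel([X,Y,93],100)
z=93;pk=0;snap=False
while z>69:
    z-=1; ctrl.movel([X,Y,z],40)
    o=ctrl.get_obs();f=o["ft_force"]-f0;fz=f[2]
    print(z,o["tool_pos"].round(2),f.round(1),round(o["t"],2))
    pk=max(pk,fz)
    if z>=89 and fz>4: print("early contact");break
    if fz>18: print("too hard");break
    if pk>7 and fz<pk-3: snap=True
    if snap and fz>7: print("seated");break
E
python3 ins.py
```

```text
92 [465.14 172.57  92.43] [0.1 0.3 1.1] 31.62
91 [464.9  172.5   91.08] [-0.2  0.1  0.8] 31.87
90 [464.85 172.41  89.93] [ 0.1 -0.3  0.8] 32.12
89 [464.84 172.44  88.95] [-0.1 -0.5  0. ] 32.37
88 [464.83 172.44  87.94] [ 0.3 -1.3  0.8] 32.62
87 [464.88 172.45  86.99] [-0.3  0.3  0.5] 32.87
86 [464.92 172.43  86.  ] [-0.2  0.1  1.6] 33.12
85 [464.92 172.46  84.99] [-0.3  0.7  3.1] 33.37
84 [464.96 172.48  84.01] [-0.8 -0.4  3.1] 33.62
83 [464.96 172.47  83.02] [-1.6 -0.6  4.6] 33.87
82 [464.88 172.46  81.97] [-1.2 -0.5  4. ] 34.12
81 [465.03 172.49  81.05] [-0.8 -0.1  6.5] 34.37
80 [465.07 172.5   80.12] [-0.5 -0.2  7.7] 34.62
79 [465.04 172.5   79.1 ] [-1.5  0.5  6.5] 34.87
78 [464.9  172.45  77.95] [-1.6  0.1  4.1] 35.12
77 [464.63 172.37  76.67] [-0.6  0.4 -0.1] 35.37
76 [464.73 172.37  75.79] [ 0.6 -0.4 -0.6] 35.62
75 [464.8  172.44  74.89] [-0.3  0.1  0.3] 35.87
74 [464.91 172.47  74.04] [-1.3 -0.2  2.4] 36.12
73 [465.  172.5  73.1] [-1.6 -0.5  4.6] 36.37
72 [465.04 172.51  72.12] [-1.3 -0.2  6. ] 36.62
71 [465.16 172.56  71.27] [-1.6 -0.4  9.3] 36.87
seated
```

The contact, snap and stop came at the expected heights. Next I'll ease off, release, back away and look.

```bash
python3 - <<'E'
from a import *
ctrl.movel([464.9,172.45,73.5],40); ctrl.set_gripper(.3); ctrl.movel([464.9,172.45,150],120); ctrl.hold(.2)
c=ctrl.calibration("wrist");im=ctrl.get_image("wrist");s=ctrl.get_image("scene");print(ctrl.get_obs()["t"])
z=lambda a,w,h:cv2.convertScaleAbs(cv2.resize(a,(w,h),interpolation=cv2.INTER_CUBIC),alpha=1.4)
cv2.imwrite("pics/f.png",np.hstack([z(im[110:260,260:370],440,600),z(s[210:285,265:310],360,600)]))
E
```

```text
38.5333
```

View pics/f.png

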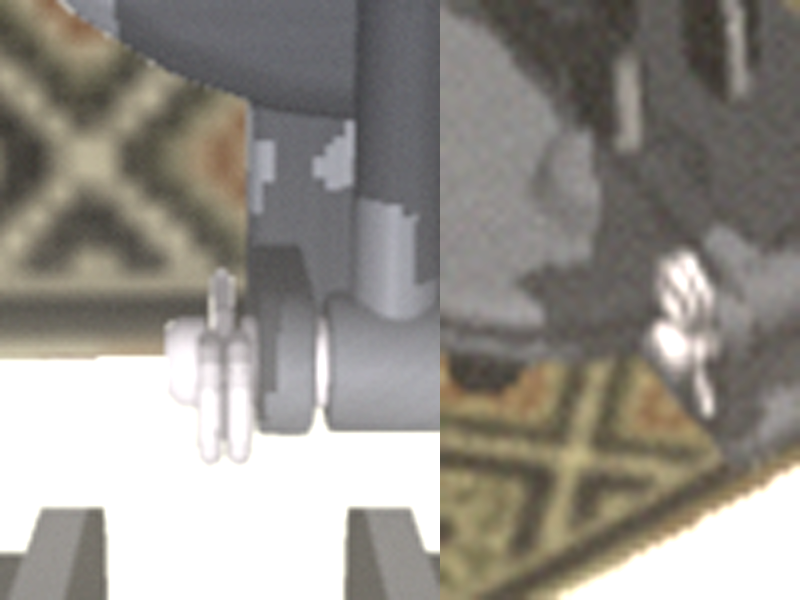

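The clip sits upright in the groove: its coil is at (223,390), between the end piece at (183,360) and the lug. The gripper is clear of it.

```bash
python3 -c "
from a import *
print(ctrl.hand_in())"
```

```text
the job is handed in; nothing more can be done
None
```

I pushed the pin home to its stop and pressed the clip onto the groove. It snapped at about 8 N and reached its stop, I let go, and the job went in at about 38.5 s of the 51 s allowed; the hand-in returned no verdict.

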